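# Shut and hook down the arm of the impulse sealer

## Task

The table is about to be wheeled away: swing the impulse sealer's arm down onto its bed and lock it there with the sprung hook in its end grip. Push the T-handle down against its spring until the hook has dipped below the stud on the sealer's end, turn it clockwise to its stop so that the hook lies under the stud, then let it rise on its spring so that the hook catches and holds the arm shut. Feel for it and do not force the hook against its bracket, and leave the spool, the label roll and the gift box where they are.

Things in the scene. Friction and masses are not known exactly. Their poses are not given: they have to be found in the camera images.
- sealer: Blue hand impulse bag sealer, 96 x 398 x 96 mm, fixed to the table. Origin on the table under the base; z up, length along y. Base box, mm: x -36 to 48, y -142 to 162, up to z 52. The arm is hinged at the +y end; its black end grip, at the -y end, spans x -16 to 28, y -199 to -130, z 63 to 89 when shut. A sprung plunger goes down through the grip: T-handle above, steel hook below
- sealer_hinge (a point): Point on the hinge axis of the sealer's arm, at sealer (6, 132, 86) mm; the axis runs along sealer x. The plunger's axis is 300 mm from it towards sealer -y and square to the arm
- keeper_foot (a point): Point on the table under the plunger axis (arm shut), sealer (6, -168, 0) mm. Here an angle bracket on the base's end holds a level square steel stud, 6 x 6 mm, along y, centred 10 mm to sealer -x of this point, from y -145 to its free end at y -181. The bracket's height setting is unknown, to be felt: stud underside at z 16 to 32 mm, bracket floor always 11 mm below that underside
- sealer_arm (a joint): Angle of the arm, rad: 0 shut on the bed, grows as the grip end rises. A return spring lifts it to about 0.45 when it is free; shutting it takes about 4 N down at the T-handle
- latch_plunger (a joint): How far T-handle and hook are pushed down through the grip, m: 0 fully up; its own stop is at 0.0265, but the bracket's floor is always met before, at 8 to 24 mm. Spring 6 N at first plus 0.35 N per mm. It springs back to 0 unless the hook is caught under the stud; then it stands 2 to 18 mm down, by the bracket's setting
- latch_knob (a joint): Turn of T-handle and hook, rad, clockwise seen from above: 0 handle bar along the arm, 1.5 its stop. The hook's foot points to sealer -y turned clockwise by (this - 0.05), so near the stop to sealer -x, under the stud. Friction 0.03 N m keeps it where it is left. From about 1.2 on the hook's lip is past the stud and it can catch
- latch_grip (a point): Centre of the T-handle's bar: black, 12 mm thick (its own x), 34 mm long (its own y), 25 mm high (12.5 mm above and below this point); its z runs up the plunger. It stands 46 mm above the top of the arm's end grip when the plunger is up: at sealer (6, -168, 135) mm with the arm shut
- latch_hook: Steel hook below the end grip. Origin on the plunger axis at the upper face of its foot: sealer z 34 mm with arm shut and plunger up. Shank 7 mm; foot 6 mm wide, 5 mm thick, 21 mm long along its own -y, with a 4 mm high upturned lip from 16 mm out. To pass the stud it must go 4 mm deeper than where it finally hangs; 2 mm deeper still it meets the bracket's floor
- spool: Ribbon spool lying flat, 69 mm across, 15 mm high, bystander; origin under its centre
- roll: Roll of round seal stickers lying flat, 79 mm across, 36 mm high, bystander; origin under its centre
- gift_box: Clear gift box of cookies standing upright, 74 x 74 x 129 mm, bystander; origin under its centre

How it is judged:
By the outcome, as a careful person would: the job done as asked, in the order asked, and still so for the second after the job is handed in, with the robot touching nothing.
It also fails if it takes over 61 s, if anything falls off the work surface, if the arm or the gripper's body presses on something with over 40 N, if the wrist force passes 120 N, or if a joint passes its speed limit or range.

## Robot

A 7-joint arm with a two-finger parallel gripper is mounted at the origin on a cart in front of the work surface, level with it; the furniture and walls round the work are solid. World frame = base frame: x ahead of the robot, y to its left, z up, the work surface at z = 0. Lengths are in m, angles in rad, forces in N, time in s.
With the tool pointing down it reaches from about 0.4 to 0.875 m from the base axis. Payload 19.3 kg.
Tool frame: the origin (TCP) lies midway between the tips of the shut fingers; the grasp point (between the pads) lies 19 mm behind it; x points along the fingers, y is the direction in which the jaws open and shut, and the axes are right-handed (so a half turn about x gives the same grasp; the last joint's range is limited). The gripper opens to 85 mm and grips with 20 to 120 N. Pads are 22 mm wide; open, the fingers measure 114 mm over their backs; the gripper's body (76 mm by 85 mm) begins 54 mm behind the grasp point. The pads swing forward as they close: fully open they stand 13 mm farther back than shut.
Start: joints at [-1.378, 0.521, -0.036, 1.599, 0.021, 1.021, -0.113], TCP at [0.162, 0.604, 0.231] pointing down, gripper open.
Joint ranges: [-2.91, 2.91], [-0.3, 2.13], [-1.5, 1.42], [0.17, 2.43], [-1.26, 4.41], [0.16, 1.93], [-2.52, 2.52]. Speed limits (rad/s): [1.89, 1.89, 2.39, 2.39, 3.01, 3.01, 3.01].

## Interface

Orientations are given as [roll, pitch, yaw] about the fixed x, y, z axes, in that order (R = Rz(yaw) Ry(pitch) Rx(roll)).
In Python, from workcell import telemetry, vision, workorder gives the robot as it stands. The module is installed in compiled form; this text tells all that it offers.
- The arm moves only by the tool play_rows, never from a script. Its argument "deltas" is a list of rows, each a list of 7 numbers: the shift along the world's x, y, z in mm, then the turn, a rotation vector about the world's x, y, z in degrees, then the finger opening in mm, from 0 to 85.4. In form: [[x, y, z, wx, wy, wz, jaw], ...]. A call has 1 to 8 rows; each row shifts and turns the commanded pose from where the row before left it; what a row does not reach is not made up. A row lasts 1/8 s, in which the tool goes at most 62.5 mm and 10.7 degrees, less where a joint would pass 70% of its speed; a pose out of reach is approached as far as the arm can. A call with a gripper value outside its range is refused whole. The fingers move at their own pace and stop on an object; "grip_force" is the grip in N (left out, the last holds). Time passes only in rows, so rows that do not move let the fingers close. It gives the time, the measured TCP pose, the force and the opening at its end, in the units of the state.
- telemetry.observe(): the state, without advancing time (a new reading comes with each control period).
- vision.grab_frame(name): name is "side" or "top"; returns the picture (420x560x3 uint8, red, green, blue); there is no depth.
- vision.camera_info(name): a dict with "mtx" (3x3 intrinsics, pixels), "rvec" (rotation vector, rad) and "tvec" (3), from world to camera coordinates, as OpenCV has them. Camera axes: x right, y down, z forward; pixel columns grow to the right and rows downward; lengths in m; the calibration is good to about 2 mm. A picture is of the moment at which its call begins. camera_info takes no time and is no camera call.
- workorder.job_done(): hands the job in, once; it reports no verdict.
The state is a dict: "clock": time; "qpos": joint angles; "qd": joint speeds; "joint_efforts": joint torques, N m; "position": TCP position; "tool_rot": TCP orientation; "force": force on the tool from outside, world axes, zero at the start; "moment": the same for the moment, N m; "grip_width": finger opening in m.
Only numpy, scipy, OpenCV 4.12 (cv2) and the standard library are available. Lean on these libraries where they do the work, as an engineer would, in place of code of your own. Each camera call takes 0.05 s, during which the arm holds its last target. There are 200 camera calls.

## Working session

There is one attempt and no reset: what is moved stays moved. The work goes in short steps, Python scripts to look and compute and a tool call to move; the robot and the scene stay as the last step left them, time stands still between calls to the robot, and variables do not carry over. Pictures are saved under pics/ and viewed, about 8 in all and at most 12, crops included, and the job is handed in when it is done.

Besides the shell and the picture viewer there is one more tool, called after "Emit:" in YAML: its name, and indented under it one key for each argument. play_rows: Moves the arm, as the interface text tells. Its arguments: {"type":"object","properties":{"deltas":{"type":"array","items":{"type":"array","items":{"type":"number"}}},"grip_force":{"type":"number"}},"required":["deltas"]}

```bash
mkdir -p pics; python3 - <<'E'
from workcell import telemetry, vision
import cv2
for n in("side","top"):
    f=vision.grab_frame(n); cv2.imwrite(f"pics/{n}0.png",f[:,:,::-1])
    c=vision.camera_info(n); print(n,c)
s=telemetry.observe();print(s)
E
```

```text
side {'mtx': array([[427.21443771,   0.        , 279.30007113],
       [  0.        , 427.21443771, 207.13931785],
       [  0.        ,   0.        ,   1.        ]]), 'rvec': array([ 2.39602195,  0.7911931 , -0.25171099]), 'tvec': array([-0.49711794, -0.14905413,  1.09931386])}
top {'mtx': array([[406.60480139,   0.        , 274.33694707],
       [  0.        , 406.60480139, 214.20889802],
       [  0.        ,   0.        ,   1.        ]]), 'rvec': array([ 2.12474007, -2.10027638,  0.19999381]), 'tvec': array([0.088882  , 0.58018963, 0.85825881])}
{'clock': 0.1, 'qpos': array([-1.37819948,  0.52192262, -0.03633045,  1.5999323 ,  0.02119549,
        1.02109744, -0.11281403]), 'qd': array([-0.00195644,  0.00062673, -0.000291  , -0.00146447,  0.00164222,
       -0.00042315, -0.00029171]), 'joint_efforts': array([ 2.78962441e-03, -9.28489280e+01,  1.98312499e+00, -3.70529580e+01,
        1.80404854e-02,  5.18459128e-03, -5.33487230e-05]), 'position': array([0.16231739, 0.60325353, 0.23080975]), 'tool_rot': array([-1.50684698,  1.56982138, -1.76966891]), 'force': array([-0.02622305, -0.41721925,  0.04000049]), 'moment': array([-0.00229869, -0.01418422, -0.03576772]), 'grip_width': 0.08535993197847834}
```

View pics/side0.png

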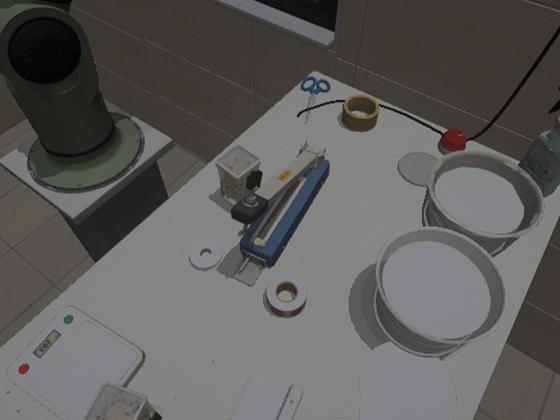

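View pics/top0.png

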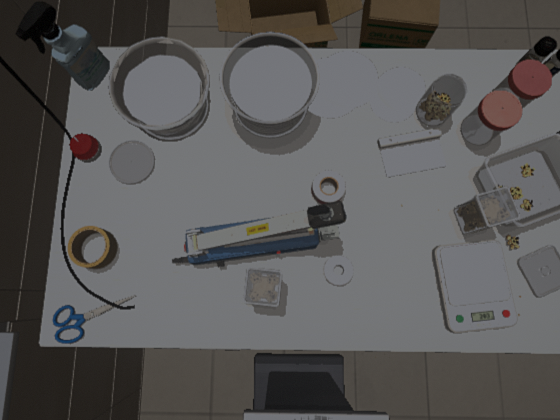

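The side view shows the blue sealer from about (325,160) to (250,260), with its arm raised and the T-handle near (254,180). In the top view it runs from (185,255) to (340,235), with the handle near (325,215). I'll crop both views to measure it.

```bash
cat > h.py <<'E'
import numpy as np,cv2
from workcell import vision,telemetry
def cam(n):
    c=vision.camera_info(n);R=cv2.Rodrigues(c["rvec"])[0];return c["mtx"],R,np.array(c["tvec"])
def ray(n,uv):
    K,R,t=cam(n);d=R.T@np.linalg.inv(K)@np.array([*uv,1.]);return -R.T@t,d
def plane(n,uv,z):
    o,d=ray(n,uv);return o+d*(z-o[2])/d[2]
def proj(n,p):
    K,R,t=cam(n);q=K@(R@np.array(p).T+t[:,None]);return (q[:2]/q[2]).T if 0 else (q[:2]/q[2]).T
def tri(a,b):
    o1,d1=ray("side",a);o2,d2=ray("top",b)
    s=np.linalg.lstsq(np.c_[d1,-d2],o2-o1,rcond=None)[0];p,q=o1+s[0]*d1,o2+s[1]*d2
    return (p+q)/2,np.linalg.norm(p-q)
E
python3 - <<'E'
from h import *
a=cv2.imread('pics/side0.png');b=cv2.imread('pics/top0.png')
cv2.imwrite('pics/c1.png',np.hstack([cv2.resize(a[135:295,200:335],None,fx=3.7,fy=3.7,interpolation=2)]))
cv2.imwrite('pics/c2.png',cv2.resize(b[165:315,165:365],None,fx=4,fy=4,interpolation=2))
for n,i in(("side",a),("top",b)):
    h=cv2.cvtColor(i,cv2.COLOR_BGR2HSV);m=cv2.inRange(h,(100,90,30),(125,255,255))
    c=max(cv2.findContours(m,0,2)[0],key=cv2.contourArea);c_=cv2.approxPolyDP(c,2,True)
    print(n,cv2.contourArea(c),cv2.minAreaRect(c),c_[:,0].tolist())
E
```

```text
side 1488.5 ((287.9999694824219, 209.5), (35.50081253051758, 113.99089813232422), 33.690067291259766) [[327, 167], [322, 165], [308, 173], [306, 182], [263, 248], [257, 249], [249, 245], [243, 245], [244, 248], [248, 247], [246, 250], [255, 254], [254, 251], [258, 252], [261, 257], [268, 256], [270, 258], [266, 261], [270, 263], [267, 264], [272, 265], [271, 262], [275, 261], [281, 246], [284, 246], [304, 213], [302, 210], [307, 208], [312, 199], [311, 197], [308, 202], [304, 199], [310, 191], [316, 193], [318, 189], [314, 191], [315, 194], [310, 191], [313, 186], [314, 189], [315, 182], [319, 187], [316, 179], [319, 176], [318, 181], [320, 180], [320, 173], [327, 172]]
top 817.5 ((68.5, 323.5), (37.0, 31.0), 90.0) [[68, 305], [59, 308], [53, 316], [54, 324], [63, 326], [55, 334], [55, 338], [61, 342], [75, 341], [83, 332], [79, 326], [84, 321], [82, 314], [74, 314], [72, 307]]
```

View pics/c1.png

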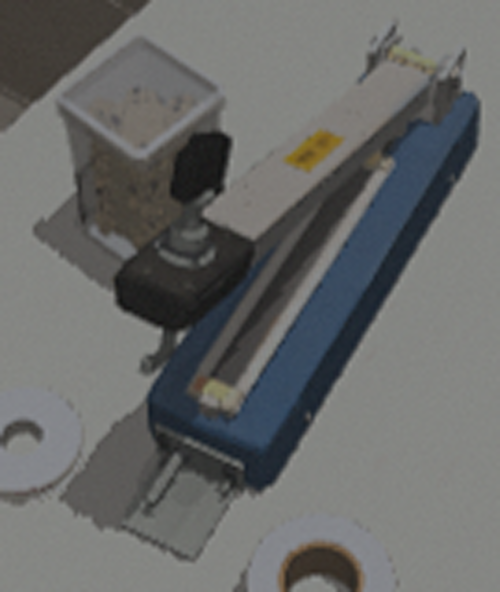

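View pics/c2.png

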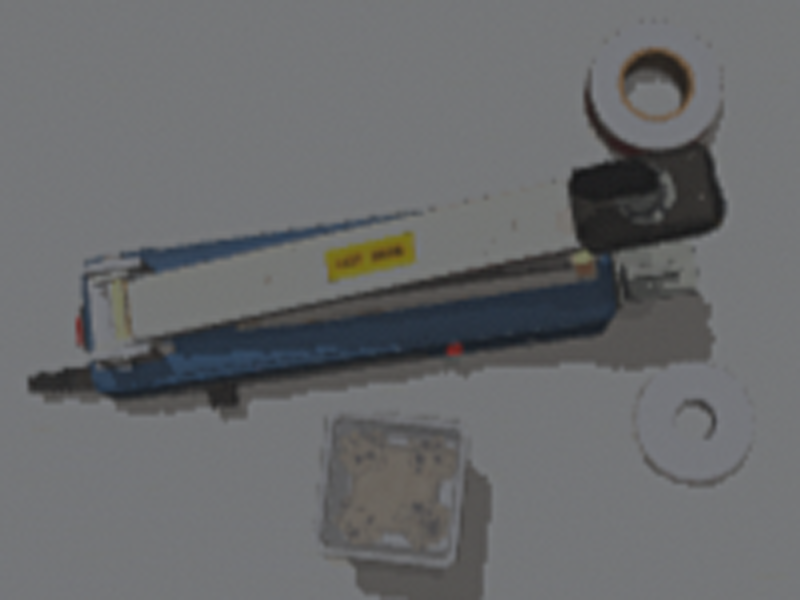

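The crops show these base-top corners. Side view: (-x,-y) at crop (152,400), (+x,-y) at (258,458), (+x,+y) at (477,97). Top view: (-x,-y) at (612,315), (-x,+y) at (95,372), (+x,+y) at (85,262). I'll fit x, y and yaw to these points and draw the result over the images.

```bash
cat > fit.py <<'E'
from h import *
from scipy.optimize import least_squares
S=lambda u,v:(200+u/3.7,135+v/3.7)
T=lambda u,v:(165+u/4,165+v/4)
obs=[("side",S(152,400),(-36,-142,52)),("side",S(258,458),(48,-142,52)),("side",S(477,97),(48,162,52)),("side",S(266,490),(48,-142,0)),
("top",T(614,318),(-36,-142,52)),("top",T(95,372),(-36,162,52)),("top",T(85,262),(48,162,52)),("top",T(418,212),(48,-36,52))]
for n,uv,m in obs:
    pass
def w(p,m):
    c,s=np.cos(p[2]),np.sin(p[2]);m=np.atleast_2d(m)/1000.
    return np.c_[p[0]+c*m[:,0]-s*m[:,1],p[1]+s*m[:,0]+c*m[:,1],m[:,2]]
def res(p):
    r=[]
    for n,uv,m in obs[:7]: r+=list((proj(n,w(p,m))[0]-uv))
    return r
o=least_squares(res,[0.3,0.1,0.1],loss='soft_l1')
if __name__=="__main__":
    p=o.x;print(p,np.degrees(p[2]),np.round(np.reshape(res(p),(-1,2)),1).tolist())
    print("foot",w(p,(6,-168,0)),"hinge",w(p,(6,132,86)),"latch shut",w(p,(6,-168,135)))
    def armpt(th,m): # arm-frame point given shut coords
        m=np.array(m,float);d=m-[6,132,86];c,s=np.cos(th),np.sin(th)
        # rises at -y end: rotate (y,z)
        return np.array([m[0],132+c*d[1]+s*d[2],86-s*d[1]+c*d[2]])
    for n in("side","top"):
        im=cv2.imread(f'pics/{n}0.png');k=4;
        x0,y0=(200,135) if n=="side" else (165,165);im=cv2.resize(im[y0:y0+160,x0:x0+200],None,fx=k,fy=k,interpolation=2);im=cv2.convertScaleAbs(im,alpha=1.8)
        dr=lambda q,c:[cv2.circle(im,tuple(int(round(z)) for z in (u-[x0,y0])*k),3,c,-1) for u in proj(n,q)]
        for z in(0,52):
            B=w(p,[(-36,-142,z),(48,-142,z),(48,162,z),(-36,162,z)]);q=(proj(n,B)-[x0,y0])*k
            cv2.polylines(im,[q.astype(int)],True,(0,0,255) if z else (0,255,255),1)
        for th in(.4,.45,.5):
            dr(w(p,[armpt(th,m) for m in[(6,-168,135),(6,-168,147.5),(6,-151,147.5),(6,-185,147.5)]]),(0,255,0))
            dr(w(p,[armpt(th,m) for m in[(-16,-199,89),(28,-199,89)]]),(255,0,255))
        dr(w(p,[(6,132,86)]),(255,255,0))
        dr(w(p,[(-4,-181,32),(-4,-145,32)]),(255,0,0))
        cv2.imwrite(f'pics/o_{n}.png',im)
    a,b=cv2.imread('pics/o_side.png'),cv2.imread('pics/o_top.png');cv2.imwrite('pics/o.png',cv2.resize(np.vstack([a[:,:],b])[:, :],(480*1,600*1*1280//1280*1) ) )
    print("cams",[ray(n,(280,210))[0] for n in("side","top")])
E
python3 fit.py
```

```text
[0.52339581 0.13452121 0.17242559] 9.879258800132929 [[-6.5, 0.1], [1.4, 0.6], [0.8, -2.1], [-0.5, 4.3], [3.5, 0.1], [-1.8, 8.5], [-3.7, -1.0]]
foot [[ 0.55813102 -0.02995817  0.        ]] hinge [[0.50665927 0.26559328 0.086     ]] latch shut [[ 0.55813102 -0.02995817  0.135     ]]
cams [array([ 0.8548302 , -0.33038909,  0.79871316]), array([0.39835866, 0.08554379, 0.95661949])]
```

View pics/o_side.png

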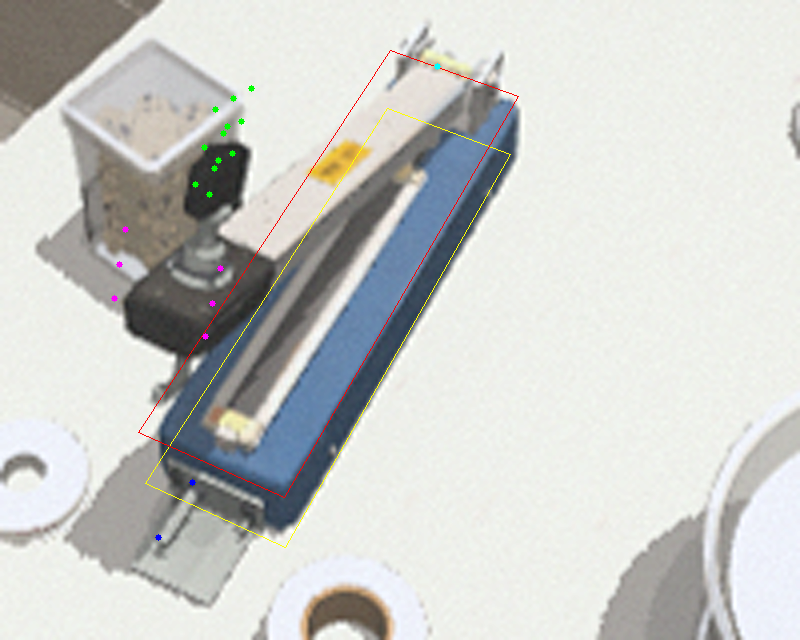

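View pics/o_top.png

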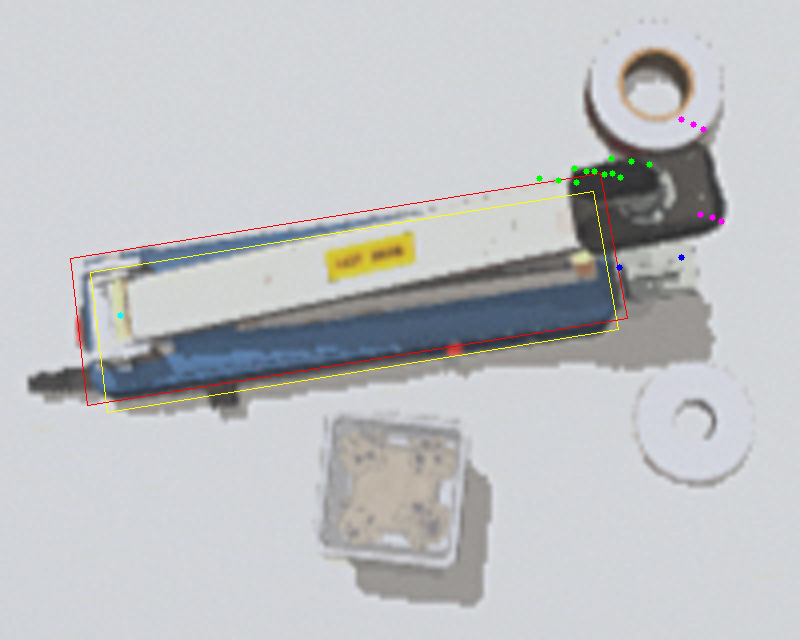

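Overlay: the near-end corners are rounded, so the corner fit is biased. I'll use the straight edges and triangulated handle and stud features instead.

```bash
python3 - <<'E'
from h import *
np.set_printoptions(precision=4,suppress=True)
S=lambda u,v:(200+u/4,135+v/4)
T=lambda u,v:(165+u/4,165+v/4)
def line(n,a,b,z):
    f=S if n=="side" else T
    p,q=plane(n,f(*a),z),plane(n,f(*b),z);d=p-q;print(n,z,p,q,"yaw",np.arctan2(-d[0],d[1]),"len",np.linalg.norm(d))
line("top",(110,397),(605,334),0)
line("top",(145,250),(418,212),.052)
line("side",(515,150),(290,525),0)
line("side",(507,108),(290,482),.052)
line("side",(165,460),(262,503),.04)
for n,a,b in [("bar",(217,182),(615,183)),("collar",(203,272),(648,200)),("grip-y-x",(128,300),(722,228)),("grip-y+x",(203,338),(714,148)),("studtip",(165,545),(690,262)),("hinge",(440,66),(120,307)),("hooktip",(158,393),(0,0)),("yel",(340,162),(371,252)),("pad",(237,425),(583,262))]:
    print(n,*tri(S(*a),T(*b)))
print("roll",plane("top",T(655,90),.036),"spool",plane("top",T(694,423),.015),plane("side",S(22,470),.015),"box",plane("top",T(393,490),.129))
E
```

```text
top 0 [0.469  0.2867 0.    ] [ 0.5094 -0.0036  0.    ] yaw 0.13821708677661138 len 0.29314303658163027
top 0.052 [0.548  0.2603 0.052 ] [0.5715 0.1065 0.052 ] yaw 0.1516238204881431 len 0.15560225633255614
side 0 [0.5434 0.307  0.    ] [0.5892 0.0147 0.    ] yaw 0.1551013808484735 len 0.29588886889223637
side 0.052 [0.5423 0.2904 0.052 ] [0.5918 0.0116 0.052 ] yaw 0.17590041922520708 len 0.2831430626498422
side 0.04 [ 0.5283 -0.0108  0.04  ] [ 0.5836 -0.001   0.04  ] yaw 1.7460346309124632 len 0.05614385779292319
bar [0.5491 0.0162 0.25  ] 0.004153205579910849
collar [ 0.5513 -0.002   0.2081] 0.007933012838925314
grip-y-x [ 0.5374 -0.0354  0.213 ] 0.008205352271574597
grip-y+x [ 0.5755 -0.0323  0.2138] 0.008525955921666974
studtip [ 0.5515 -0.0472  0.0275] 0.008799439665725821
hinge [0.5101 0.2645 0.0892] 0.0015679532332823376
hooktip [0.5882 0.1253 0.2167] 0.34913210706942843
yel [0.5337 0.1289 0.1472] 0.0032957628435332604
pad [0.5472 0.0172 0.0543] 0.010552131015673871
roll [ 0.6486 -0.0306  0.036 ] spool [ 0.457  -0.0528  0.015 ] [ 0.4609 -0.0501  0.015 ] box [0.4148 0.1152 0.129 ]
```

```bash
cat > g.py <<'E'
from h import *
from scipy.spatial.transform import Rotation as Ro
np.set_printoptions(precision=4,suppress=True)
YAW=.153;HX=np.array([.510,.2645,.086]);SX=np.array([np.cos(YAW),np.sin(YAW),0]);SY=np.array([-np.sin(YAW),np.cos(YAW),0]);Z=np.array([0,0,1.])
def target(th,up,flip=1,dn=0):
    """tool pose: grasp point `up` above bar centre along the plunger"""
    c,s=np.cos(th),np.sin(th)
    ay=c*SY-s*Z; az=s*SY+c*Z       # arm y, plunger up
    bar=HX-.300*ay+(.049-dn)*az
    tip=bar+(up-.019)*az
    R=np.c_[-az,flip*SX,np.cross(-az,flip*SX)]
    return bar,tip,R
def cur():
    s=telemetry.observe();r=s["tool_rot"];return s,np.array(s["position"]),Ro.from_euler("xyz",r).as_matrix()
def go(th,up,flip=1):
    s,p,R=cur();b,t,Rt=target(th,up,flip);return b,t,(t-p)*1000,np.degrees(Ro.from_matrix(Rt@R.T).as_rotvec())
E
python3 - <<'E'
from g import *
s,p,R=cur();print(p,R)
for f in(1,-1): print(f,*go(.42,.10,f))
E
```

```text
[0.1623 0.6033 0.2308] [[-0.0002  0.2598  0.9657]
 [-0.001   0.9657 -0.2598]
 [-1.     -0.001   0.0001]]
1 [0.5487 0.0135 0.2531] [0.5437 0.0462 0.327 ] [ 381.3513 -557.0907   96.2199] [-18.9056 -17.0135 -65.1431]
-1 [0.5487 0.0135 0.2531] [0.5437 0.0462 0.327 ] [ 381.3513 -557.0907   96.2199] [-18.9467  21.2481 111.8815]
```

Emit:
play_rows:
  deltas:
    - [20,-30,20,0,0,-4,85]
    - [27,-40,16,0,0,-4.6,85]
    - [27,-40,10,0,0,-4.6,85]
    - [27,-40,10,0,0,-4.6,85]
    - [27,-40,10,0,0,-4.6,85]
    - [27,-40,10,0,0,-4.6,85]
    - [27,-40,10,0,0,-4.6,85]
    - [27,-40,10,0,0,-4.6,85]
  grip_force: 60

```text
clock: 1.1
position: [0.372, 0.292, 0.3276]
tool_rot: [-2.303, 1.571, 3.083]
force: [0.4, -0.7, -0.3]
grip_width: 0.0846
```

Emit:
play_rows:
  deltas:
    - [27,-40,5,0,0,-4.6,85]
    - [27,-40,5,0,0,-4.6,85]
    - [27,-40,5,0,0,-4.6,85]
    - [27,-40,5,0,0,-4.6,85]
    - [27,-40,5,0,0,-4.6,85]
    - [27,-37,0,0,0,-4.6,85]
    - [20,-30,0,0,0,-4.6,85]
    - [0,0,0,0,0,0,85]

```text
clock: 2.1
position: [0.554, 0.024, 0.3518]
tool_rot: [-0.473, 1.569, -1.934]
force: [-0.9, 1.5, -0.1]
grip_width: 0.0852
```

```bash
python3 - <<'E'
from g import *
s,p,R=cur();print(s['clock'],p,s['qpos'],s['force'],R)
print(*go(.42,.08))
E
```

```text
2.1 [0.554  0.024  0.3518] [-0.5327  0.3301  0.5135  1.6443 -0.1694  1.2126  0.1268] [-0.8838  1.5311 -0.1036] [[-0.0005  0.994   0.1092]
 [-0.0014  0.1092 -0.994 ]
 [-1.     -0.0007  0.0013]]
[0.5487 0.0135 0.2531] [0.5449 0.0381 0.3088] [ -9.1018  14.077  -43.06  ] [-23.7779  -3.1773   2.4674]
```

Emit:
play_rows:
  deltas:
    - [-3,5,-5,-7.9,-1.1,0.8,60]
    - [-3,5,-10,-7.9,-1.1,0.8,45]
    - [-3,4,-20,-8,-1,0.8,45]
    - [0,0,-8,0,0,0,45]
    - [0,0,0,0,0,0,45]

```text
clock: 2.72
position: [0.5441, 0.0407, 0.309]
tool_rot: [-0.004, 1.152, -1.418]
force: [0.7, -0.2, 1.0]
grip_width: 0.0451
```

```bash
python3 - <<'E'
from g import *
s,p,R=cur();print(s['clock'],p,s['qpos'],s['force'],R)
print(*go(.42,.004))
ims=[]
for n,(x,y) in(("side",(190,100)),("top",(250,150))):
    f=vision.grab_frame(n)[:,:,::-1];cv2.imwrite(f'pics/{n}1.png',f);ims.append(cv2.convertScaleAbs(cv2.resize(f[y:y+150,x:x+130],None,fx=3,fy=3,interpolation=2),alpha=2.2))
cv2.imwrite('pics/p1.png',np.hstack(ims))
E
```

```text
2.725 [0.5441 0.0407 0.309 ] [-0.8435  0.3995  0.5714  1.7589  0.2247  1.1158 -0.2509] [ 0.7354 -0.1995  0.9793] [[ 0.062   0.9877  0.1437]
 [-0.4015  0.1565 -0.9024]
 [-0.9138 -0.0017  0.4062]]
[0.5487 0.0135 0.2531] [0.5496 0.0075 0.2394] [  5.5698 -33.1805 -69.6677] [-0.0803 -0.1123 -0.2382]
```

View pics/p1.png

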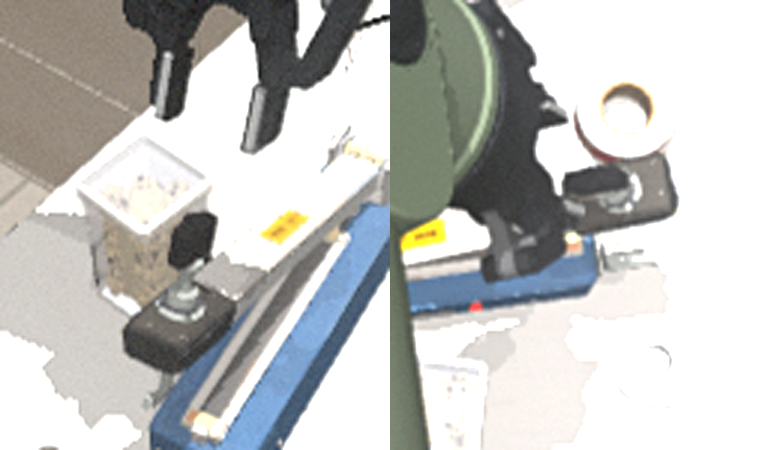

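The fingers straddle the bar's line: in the top crop they are at (550,110) and (510,255), with the bar at (597,185). The approach is along the plunger axis, so I'll move in.

Emit:
play_rows:
  deltas:
    - [1,-7,-14,0,0,0,45]
    - [1,-8,-16,0,0,0,45]
    - [1,-7,-16,0,0,0,45]
    - [1,-6,-12,0,0,0,45]
    - [1,-5,-11,0,0,0,45]
    - [0,0,0,0,0,0,45]

```text
clock: 3.58
position: [0.5492, 0.0069, 0.2397]
tool_rot: [-0.004, 1.151, -1.419]
force: [0.0, 0.4, -0.5]
grip_width: 0.045
```

```bash
python3 - <<'E'
from g import *
s,p,R=cur();print(s['clock'],p,s['qpos'],s['force'])
print(*go(.42,.004))
ims=[]
for n,(x,y) in(("side",(190,100)),("top",(270,150))):
    f=vision.grab_frame(n)[:,:,::-1];cv2.imwrite(f'pics/{n}2.png',f);ims.append(cv2.convertScaleAbs(cv2.resize(f[y:y+120,x:x+100],None,fx=4,fy=4,interpolation=2),alpha=2.2))
cv2.imwrite('pics/p2.png',np.hstack(ims))
E
```

```text
3.575 [0.5492 0.0069 0.2397] [-0.7691  0.4779  0.5597  1.8506  0.2125  0.9333 -0.231 ] [ 0.0301  0.4256 -0.453 ]
[0.5487 0.0135 0.2531] [0.5496 0.0075 0.2394] [ 0.4659  0.537  -0.3647] [-0.0209 -0.1012 -0.1689]
```

View pics/p2.png

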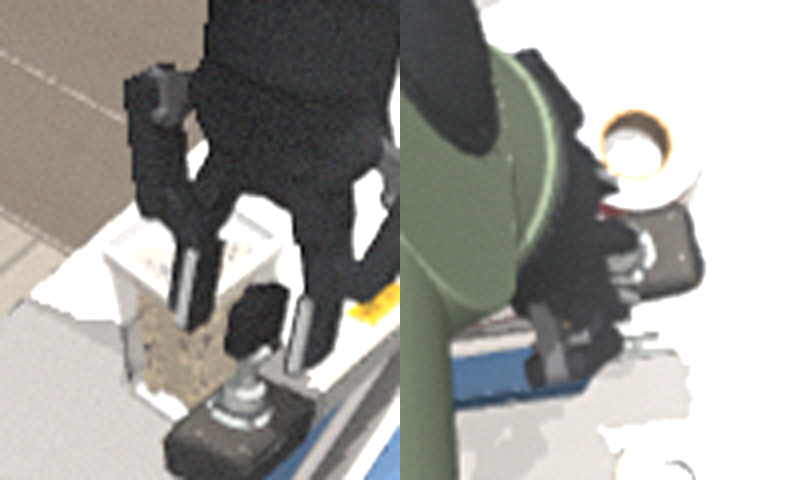

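The bar at crop (255,320) lies between the fingertips at (190,325) and (305,370). I'll close in stages with a low grip force.

Emit:
play_rows:
  deltas:
    - [0,0,0,0,0,0,30]
    - [0,0,0,0,0,0,22]
    - [0,0,0,0,0,0,18]
    - [0,0,0,0,0,0,18]
  grip_force: 20

```text
clock: 4.18
position: [0.5498, 0.0078, 0.2405]
tool_rot: [0.0, 1.152, -1.413]
force: [2.9, 0.6, 0.2]
grip_width: 0.0181
```

Emit:
play_rows:
  deltas:
    - [0,0,0,0,0,0,15]
    - [0,0,0,0,0,0,13]
    - [0,0,0,0,0,0,12]
    - [0,0,0,0,0,0,8]
    - [0,0,0,0,0,0,8]

```text
clock: 4.8
position: [0.5502, 0.0079, 0.2406]
tool_rot: [0.003, 1.152, -1.411]
force: [6.4, 0.7, 0.5]
grip_width: 0.0137
```

Emit:
play_rows:
  deltas:
    - [1,0.2,0,0,0,0,8]
    - [1,0.2,0,0,0,0,8]
    - [0,0,0,0,0,0,8]
    - [0,0,0,0,0,0,8]

```text
clock: 5.3
position: [0.551, 0.0077, 0.2402]
tool_rot: [-0.004, 1.152, -1.418]
force: [-2.5, 0.2, 1.3]
grip_width: 0.0139
```

```bash
python3 - <<'E'
from g import *
s,p,R=cur();print(s['force'],s['moment'],R[:,0],R[:,1])
th=np.arccos(-R[2,0]);print("th",th)
# rotate actual tip about hinge axis
ts=np.linspace(0,th,15);P=[Ro.from_rotvec(SX*t).apply(p-HX)+HX for t in ts]
print(np.round(np.diff(P,axis=0)*1000,1).tolist(),np.degrees(th/14)*SX,P[-1],target(0,.004)[1])
E
```

```text
[-2.5127  0.2193  1.3213] [ 0.3223  0.5328 -0.1865] [ 0.0619 -0.4023 -0.9134] [ 0.9878  0.1557 -0.0016]
th 0.41919117020664187
[[0.7, -4.4, -7.9], [0.6, -4.2, -8.0], [0.6, -4.0, -8.1], [0.6, -3.7, -8.2], [0.5, -3.5, -8.3], [0.5, -3.2, -8.4], [0.5, -3.0, -8.5], [0.4, -2.7, -8.6], [0.4, -2.5, -8.7], [0.3, -2.2, -8.8], [0.3, -2.0, -8.8], [0.3, -1.7, -8.9], [0.2, -1.4, -8.9], [0.2, -1.2, -9.0]] [1.6955 0.2615 0.    ] [ 0.5571 -0.032   0.121 ] [ 0.5557 -0.032   0.12  ]
```

Emit:
play_rows:
  deltas:
    - [0,0,0,0,0,0,5]
    - [0,0,0,0,0,0,5]
  grip_force: 60

```text
clock: 5.55
position: [0.5511, 0.0077, 0.2402]
tool_rot: [-0.004, 1.152, -1.418]
force: [-2.9, -1.8, 0.8]
grip_width: 0.0116
```

Gripped, with the opening at 11.6 mm. Now I'll swing the arm down along the arc.

Emit:
play_rows:
  deltas:
    - [0.7,-4.4,-7.9,1.7,0.26,0,5]
    - [0.6,-4.2,-8,1.7,0.26,0,5]
    - [0.6,-4,-8.1,1.7,0.26,0,5]
    - [0.6,-3.7,-8.2,1.7,0.26,0,5]
    - [0.5,-3.5,-8.3,1.7,0.26,0,5]

```text
clock: 6.18
position: [0.5543, -0.0122, 0.1992]
tool_rot: [-0.001, 1.304, -1.415]
force: [-4.9, 1.0, 2.1]
grip_width: 0.0112
```

Emit:
play_rows:
  deltas:
    - [0.2,-3.2,-8.4,1.7,0.26,0,5]
    - [0.1,-3,-8.5,1.7,0.26,0,5]
    - [0.1,-2.7,-8.6,1.7,0.26,0,5]
    - [0.1,-2.5,-8.7,1.7,0.26,0,5]
    - [0.3,-2.2,-8.8,1.7,0.26,0,5]
    - [0,0,0,0,0,0,5]

```text
clock: 6.92
position: [0.5559, -0.0257, 0.1566]
tool_rot: [0.019, 1.453, -1.396]
force: [1.1, 2.5, 1.5]
grip_width: 0.0112
```

Emit:
play_rows:
  deltas:
    - [0.3,-2,-8.8,1.7,0.26,0,5]
    - [0.3,-1.6,-8.9,1.7,0.26,0,5]
    - [0.2,-1.3,-7,1.6,0.26,0,5]
    - [0,0,0,0,0,0,5]

```text
clock: 7.42
position: [0.5566, -0.0304, 0.1321]
tool_rot: [0.066, 1.54, -1.348]
force: [2.8, 1.6, 2.0]
grip_width: 0.011
```

```bash
cat > st.py <<'E'
from g import *
s,p,R=cur();print(s['clock'],p,s['force'],s['moment'],"q7",s['qpos'][6],"axis",R[:,0],"jaw yaw",np.degrees(np.arctan2(R[1,1],R[0,1])),"w",s['grip_width'])
E
python3 st.py
```

```text
7.425 [ 0.5566 -0.0304  0.1321] [2.7767 1.5521 2.0023] [ 0.2994 -0.4123 -0.0111] q7 0.25422129721824266 axis [ 0.0068 -0.0299 -0.9995] jaw yaw 8.948092970311732 w 0.011022179398209212
```

Emit:
play_rows:
  deltas:
    - [0.3,-0.5,-4,0.8,0.12,0,5]
    - [0.2,-0.4,-3,0.8,0.12,0,5]
    - [0,0,0,0,0,0,5]

```text
clock: 7.8
position: [0.5567, -0.0314, 0.125]
tool_rot: [0.638, 1.568, -0.776]
force: [2.4, -0.4, 1.6]
grip_width: 0.0115
```

Emit:
play_rows:
  deltas:
    - [0.2,-0.2,-1.5,0.1,0,0,5]
    - [0,0,0,0,0,0,5]

```text
clock: 8.05
position: [0.5568, -0.0315, 0.1236]
tool_rot: [1.079, 1.569, -0.335]
force: [2.3, -0.0, 1.8]
grip_width: 0.0112
```

Emit:
play_rows:
  deltas:
    - [0,0,-1,0,0,0,5]
    - [0,0,0,0,0,0,5]

```text
clock: 8.3
position: [0.5568, -0.0315, 0.1226]
tool_rot: [1.078, 1.569, -0.336]
force: [2.0, -0.4, 1.9]
grip_width: 0.0111
```

Emit:
play_rows:
  deltas:
    - [0,0,-1,0,0,0,5]
    - [0,0,0,0,0,0,5]

```text
clock: 8.55
position: [0.5568, -0.0316, 0.1216]
tool_rot: [1.093, 1.569, -0.322]
force: [3.4, -1.6, 3.2]
grip_width: 0.0113
```

Emit:
play_rows:
  deltas:
    - [0,0,-1,0,0,0,5]
    - [0,0,0,0,0,0,5]

```text
clock: 8.8
position: [0.5568, -0.0316, 0.1206]
tool_rot: [1.136, 1.569, -0.278]
force: [2.5, -2.0, 5.4]
grip_width: 0.0113
```

Emit:
play_rows:
  deltas:
    - [0.4,-0.3,-1,0,0,0,5]
    - [0,0,0,0,0,0,5]

```text
clock: 9.05
position: [0.5569, -0.0317, 0.1195]
tool_rot: [1.2, 1.57, -0.214]
force: [0.2, -0.9, 4.7]
grip_width: 0.0113
```

Emit:
play_rows:
  deltas:
    - [0,0,-1,0,0,0,5]
    - [0,0,0,0,0,0,5]

```text
clock: 9.3
position: [0.5569, -0.0316, 0.1186]
tool_rot: [1.227, 1.57, -0.187]
force: [0.3, -1.1, 6.5]
grip_width: 0.0112
```

Emit:
play_rows:
  deltas:
    - [0,0,-1,0,0,0,5]
    - [0,0,0,0,0,0,5]

```text
clock: 9.55
position: [0.5569, -0.0317, 0.1176]
tool_rot: [1.215, 1.57, -0.199]
force: [0.7, 0.1, 6.6]
grip_width: 0.0114
```

Emit:
play_rows:
  deltas:
    - [0,0,-1,0,0,0,5]
    - [0,0,0,0,0,0,5]

```text
clock: 9.8
position: [0.5569, -0.0317, 0.1166]
tool_rot: [1.22, 1.57, -0.194]
force: [0.0, 0.3, 7.3]
grip_width: 0.011
```

Emit:
play_rows:
  deltas:
    - [0,0,-1,0,0,0,5]
    - [0,0,-1,0,0,0,5]
    - [0,0,0,0,0,0,5]

```text
clock: 10.18
position: [0.5569, -0.0317, 0.1146]
tool_rot: [1.219, 1.57, -0.195]
force: [1.6, -0.2, 7.9]
grip_width: 0.0112
```

Emit:
play_rows:
  deltas:
    - [0,0,-1,0,0,0,5]
    - [0,0,0,0,0,0,5]

```text
clock: 10.42
position: [0.5569, -0.0317, 0.1137]
tool_rot: [1.231, 1.57, -0.183]
force: [0.1, -0.6, 7.6]
grip_width: 0.0111
```

Emit:
play_rows:
  deltas:
    - [0,0,-1,0,0,0,5]
    - [0,0,0,0,0,0,5]

```text
clock: 10.68
position: [0.557, -0.0317, 0.1127]
tool_rot: [1.252, 1.57, -0.162]
force: [0.5, -1.5, 8.3]
grip_width: 0.0113
```

Emit:
play_rows:
  deltas:
    - [0,0,-1,0,0,0,5]
    - [0,0,0,0,0,0,5]

```text
clock: 10.92
position: [0.5569, -0.0316, 0.1117]
tool_rot: [1.265, 1.57, -0.15]
force: [-0.8, -0.3, 8.6]
grip_width: 0.0108
```

Emit:
play_rows:
  deltas:
    - [0,0,-1,0,0,0,5]
    - [0,0,0,0,0,0,5]

```text
clock: 11.18
position: [0.557, -0.0317, 0.1107]
tool_rot: [1.262, 1.57, -0.152]
force: [-0.8, -0.4, 9.2]
grip_width: 0.0113
```

Emit:
play_rows:
  deltas:
    - [0,0,-1,0,0,0,5]
    - [0,0,0,0,0,0,5]

```text
clock: 11.42
position: [0.557, -0.0317, 0.1097]
tool_rot: [1.247, 1.57, -0.167]
force: [0.4, -1.0, 9.0]
grip_width: 0.0115
```

Emit:
play_rows:
  deltas:
    - [0,0,-1,0,0,0,5]
    - [0,0,0,0,0,0,5]

```text
clock: 11.68
position: [0.5569, -0.0317, 0.1087]
tool_rot: [1.241, 1.57, -0.173]
force: [-0.7, -1.0, 9.6]
grip_width: 0.0112
```

Emit:
play_rows:
  deltas:
    - [0,0,-1,0,0,0,5]
    - [0,0,0,0,0,0,5]

```text
clock: 11.92
position: [0.5569, -0.0317, 0.1078]
tool_rot: [1.246, 1.57, -0.168]
force: [-0.1, -0.6, 10.8]
grip_width: 0.0112
```

Emit:
play_rows:
  deltas:
    - [0,0,-1,0,0,0,5]
    - [0,0,0,0,0,0,5]

```text
clock: 12.18
position: [0.557, -0.0317, 0.1068]
tool_rot: [1.277, 1.569, -0.137]
force: [-0.2, -0.4, 10.6]
grip_width: 0.0114
```

Emit:
play_rows:
  deltas:
    - [0,0,-1,0,0,0,5]
    - [0,0,0,0,0,0,5]

```text
clock: 12.42
position: [0.557, -0.0317, 0.1058]
tool_rot: [1.293, 1.57, -0.121]
force: [-0.3, 0.0, 11.1]
grip_width: 0.0116
```

Emit:
play_rows:
  deltas:
    - [0,0,-1,0,0,0,5]
    - [0,0,0,0,0,0,5]

```text
clock: 12.68
position: [0.557, -0.0317, 0.1048]
tool_rot: [1.28, 1.569, -0.134]
force: [-1.1, 0.5, 10.5]
grip_width: 0.0112
```

Emit:
play_rows:
  deltas:
    - [0,0,-1,0,0,0,5]
    - [0,0,0,0,0,0,5]

```text
clock: 12.92
position: [0.557, -0.0317, 0.1038]
tool_rot: [1.291, 1.569, -0.123]
force: [-0.4, -0.4, 11.9]
grip_width: 0.0109
```

Emit:
play_rows:
  deltas:
    - [0,0,-1,0,0,0,5]
    - [0,0,0,0,0,0,5]

```text
clock: 13.18
position: [0.557, -0.0317, 0.1028]
tool_rot: [1.313, 1.569, -0.101]
force: [-0.7, -0.6, 11.0]
grip_width: 0.0116
```

Emit:
play_rows:
  deltas:
    - [0,0,-1,0,0,0,5]
    - [0,0,0,0,0,0,5]

```text
clock: 13.42
position: [0.557, -0.0317, 0.1019]
tool_rot: [1.27, 1.569, -0.144]
force: [-0.4, 0.3, 12.3]
grip_width: 0.0113
```

Emit:
play_rows:
  deltas:
    - [0,0,-1,0,0,0,5]
    - [0,0,0,0,0,0,5]

```text
clock: 13.68
position: [0.557, -0.0317, 0.1009]
tool_rot: [1.312, 1.569, -0.102]
force: [-1.0, 0.2, 12.9]
grip_width: 0.0113
```

Emit:
play_rows:
  deltas:
    - [0,0,-1,0,0,0,5]
    - [0,0,0,0,0,0,5]

```text
clock: 13.92
position: [0.5572, -0.0317, 0.1004]
tool_rot: [1.467, 1.569, 0.053]
force: [-3.9, -0.2, 22.8]
grip_width: 0.0112
```

The floor is felt at z≈0.1006: force jumped from 12.9 to 22.8 N, at about 20 mm of travel. I'll back off about 1 mm to the middle of the window, then turn clockwise.

Emit:
play_rows:
  deltas:
    - [0,0,1.5,0,0,0,5]
    - [0,0,0,0,0,0,5]

```text
clock: 14.18
position: [0.557, -0.0316, 0.1015]
tool_rot: [1.354, 1.569, -0.06]
force: [-0.5, -0.9, 13.2]
grip_width: 0.0116
```

Emit:
play_rows:
  deltas:
    - [0,0,0,0,0,-5,5]
    - [0,0,0,0,0,-5,5]
    - [0,0,0,0,0,-5,5]
    - [0,0,0,0,0,0,5]

```text
clock: 14.68
position: [0.5567, -0.0316, 0.1013]
tool_rot: [0.781, 1.57, -0.896]
force: [-2.1, 0.1, 12.9]
grip_width: 0.0113
```

```bash
python3 st.py
```

```text
14.675 [ 0.5567 -0.0316  0.1013] [-2.1156  0.0555 12.8627] [-0.2091  0.5908 -0.0235] q7 0.10281084666031849 axis [ 0.0005 -0.0006 -1.    ] jaw yaw -6.101841825812933 w 0.011254780887036171
```

Emit:
play_rows:
  deltas:
    - [-0.3,0,0.2,0,0,-5,5]
    - [0,0,0,0,0,-5,5]
    - [0,0,0,0,0,-5,5]
    - [0,0,0,0,0,-5,5]
    - [0,0,0,0,0,0,5]

```text
clock: 15.3
position: [0.5561, -0.0315, 0.1013]
tool_rot: [-0.074, 1.57, -2.101]
force: [-3.5, 0.5, 12.1]
grip_width: 0.0113
```

```bash
python3 st.py
```

```text
15.3 [ 0.5561 -0.0315  0.1013] [-3.5041  0.5414 12.1276] [0.0485 0.8438 0.0075] q7 -0.16235029729443337 axis [-0.0005 -0.0008 -1.    ] jaw yaw -26.09936532366328 w 0.011309987252511302
```

Emit:
play_rows:
  deltas:
    - [-0.4,0.1,0.2,0,0,-5,5]
    - [-0.2,0,0,0,0,-5,5]
    - [-0.1,0,0,0,0,-5,5]
    - [-0.1,0,0,0,0,-5,5]
    - [0,0,0,0,0,0,5]

```text
clock: 15.92
position: [0.5555, -0.0312, 0.1016]
tool_rot: [0.222, 1.57, -2.154]
force: [-2.3, 1.8, 12.2]
grip_width: 0.0111
```

```bash
python3 st.py
```

```text
15.925 [ 0.5555 -0.0312  0.1016] [-2.273   1.801  12.2404] [ 0.3196  0.599  -0.0161] q7 -0.4272037990962581 axis [-0.0005 -0.0008 -1.    ] jaw yaw -46.089800084421675 w 0.011098646299687634
```

Emit:
play_rows:
  deltas:
    - [-0.3,0.3,0,0,0,-5,5]
    - [-0.2,0.1,0,0,0,-5,5]
    - [-0.1,0.1,0,0,0,-5,5]
    - [-0.1,0.1,0,0,0,-5,5]
    - [0,0,0,0,0,0,5]

```text
clock: 16.55
position: [0.5551, -0.0307, 0.1016]
tool_rot: [0.673, 1.57, -2.052]
force: [-1.1, 1.8, 11.6]
grip_width: 0.0109
```

```bash
python3 st.py
```

```text
16.55 [ 0.5551 -0.0307  0.1016] [-1.1252  1.8146 11.5769] [ 0.3105  0.3232 -0.0043] q7 -0.6932076207014165 axis [-0.0005 -0.001  -1.    ] jaw yaw -66.09538000396654 w 0.010904354730709644
```

Emit:
play_rows:
  deltas:
    - [-0.1,0.3,0,0,0,-4,5]
    - [0,0.1,0,0,0,-4,5]
    - [0,0,0,0,0,-2,5]
    - [0,0,0,0,0,0,5]

```text
clock: 17.05
position: [0.555, -0.0303, 0.1017]
tool_rot: [0.611, 1.57, -2.287]
force: [-1.1, 0.6, 11.9]
grip_width: 0.011
```

```bash
python3 st.py
```

```text
17.05 [ 0.555  -0.0303  0.1017] [-1.1351  0.5818 11.9344] [0.242  0.3373 0.0627] q7 -0.8263623372984098 axis [-0.0007 -0.0009 -1.    ] jaw yaw -76.04700958057117 w 0.010968783016392022
```

Emit:
play_rows:
  deltas:
    - [0,0,0,0,0,-1,5]
    - [0,0,0,0,0,-1,5]
    - [0,0,0,0,0,0,5]

```text
clock: 17.42
position: [0.5549, -0.0303, 0.1017]
tool_rot: [0.488, 1.57, -2.444]
force: [-1.2, 1.3, 11.9]
grip_width: 0.0108
```

```bash
python3 st.py
```

```text
17.425 [ 0.5549 -0.0303  0.1017] [-1.2164  1.3124 11.8858] [0.3064 0.3313 0.2635] q7 -0.8526649858421073 axis [-0.0009 -0.0007 -1.    ] jaw yaw -78.01248566706454 w 0.010800743014184981
```

The stop is felt: moment rose from 0.06 to 0.26 N m at about 87° turned. Now I'll let it rise. The hook should catch near z≈0.1066.

Emit:
play_rows:
  deltas:
    - [0,0,1,0,0,0,5]
    - [0,0,1,0,0,0,5]
    - [0,0,1,0,0,0,5]
    - [0,0,0,0,0,0,5]

```text
clock: 17.92
position: [0.5549, -0.0303, 0.1047]
tool_rot: [0.466, 1.57, -2.466]
force: [-0.2, 1.0, 11.0]
grip_width: 0.0111
```

Emit:
play_rows:
  deltas:
    - [0,0,1,0,0,0,5]
    - [0,0,0,0,0,0,5]

```text
clock: 18.18
position: [0.5549, -0.0303, 0.1057]
tool_rot: [0.483, 1.57, -2.449]
force: [-1.7, 0.6, 10.6]
grip_width: 0.011
```

Emit:
play_rows:
  deltas:
    - [0,0,0.7,0,0,0,5]
    - [0,0,0,0,0,0,5]

```text
clock: 18.42
position: [0.5549, -0.0303, 0.1063]
tool_rot: [0.481, 1.57, -2.451]
force: [-1.2, 1.7, 11.2]
grip_width: 0.011
```

Emit:
play_rows:
  deltas:
    - [0,0,0.7,0,0,0,5]
    - [0,0,0,0,0,0,5]

```text
clock: 18.68
position: [0.5549, -0.0303, 0.1067]
tool_rot: [0.509, 1.569, -2.423]
force: [-0.7, 1.8, 5.6]
grip_width: 0.0112
```

The force dropped to 5.6 N at 0.1067, so the hook has caught. I'll ease off to near zero before releasing.

Emit:
play_rows:
  deltas:
    - [0,0,0.4,0,0,0,5]
    - [0,0,0,0,0,0,5]
  grip_force: 40

```text
clock: 18.92
position: [0.5548, -0.0303, 0.1069]
tool_rot: [0.541, 1.569, -2.391]
force: [-0.8, 2.5, -3.5]
grip_width: 0.0112
```

```bash
python3 st.py
```

```text
18.925 [ 0.5548 -0.0303  0.1069] [-0.8061  2.4941 -3.5266] [0.6951 0.128  0.2765] q7 -0.8584682623223263 axis [-0.0013 -0.0012 -1.    ] jaw yaw -78.00605619811046 w 0.011240925716734422
```

Emit:
play_rows:
  deltas:
    - [0,0,-0.2,0,0,0,5]
    - [0,0.3,0,0,0,0,13]
    - [0,0,0,0,0,0,16]
    - [0,0,0,0,0,0,25]
    - [0,0,0,0,0,0,40]
    - [0,0,0,0,0,0,40]
  grip_force: 20

```text
clock: 19.68
position: [0.5553, -0.0305, 0.1072]
tool_rot: [1.352, 1.569, -1.581]
force: [-0.0, -0.1, 0.4]
grip_width: 0.04
```

Emit:
play_rows:
  deltas:
    - [0,0,8,0,0,0,40]
    - [0,0,20,0,0,0,40]
    - [0,0,30,0,0,0,40]
    - [-10,0,40,0,0,0,40]
    - [-20,10,40,0,0,0,40]
    - [-20,20,40,0,0,0,40]
    - [-30,40,20,0,0,0,40]
    - [-30,40,20,0,0,0,40]

```text
clock: 20.68
position: [0.4466, 0.0776, 0.3247]
tool_rot: [1.354, 1.57, -1.58]
force: [0.2, 1.4, 0.8]
grip_width: 0.04
```

```bash
python3 - <<'E'
from g import *
s,p,R=cur();print(s['clock'],p,s['force'],s['grip_width'])
ims=[]
for n,(x,y) in(("side",(190,130)),("top",(270,170))):
    f=vision.grab_frame(n)[:,:,::-1];cv2.imwrite(f'pics/{n}3.png',f);ims.append(cv2.convertScaleAbs(cv2.resize(f[y:y+150,x:x+130],None,fx=3,fy=3,interpolation=2),alpha=1.8))
cv2.imwrite('pics/p3.png',np.hstack(ims))
E
```

```text
20.675 [0.4466 0.0776 0.3247] [0.1758 1.4329 0.7569] 0.04000256703300042
```

View pics/p3.png

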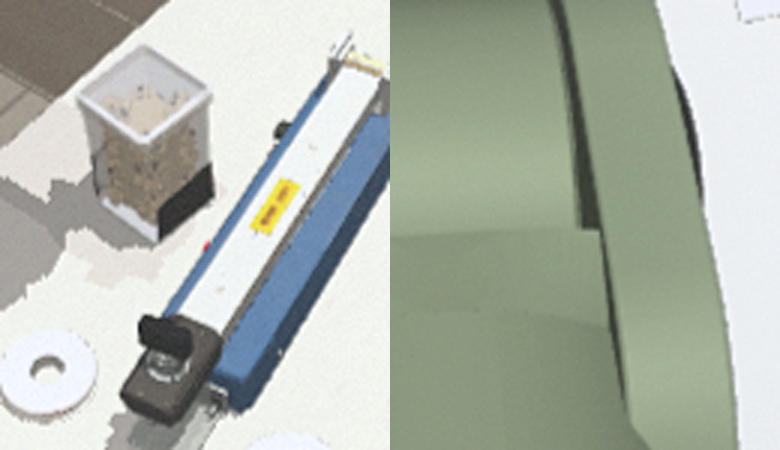

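In the side view the arm lies shut with the T-bar turned across it at (168,337). The spool centre is still at full-frame (206,253), and the robot is clear. Handing in.

```bash
python3 -c "
from workcell import workorder
print(workorder.job_done())"
```

```text
the job is handed in; nothing more can be done
None
```

The sealer's arm is shut on its bed and locked by the hook. The job was handed in at about 21 s of the 61 s allowed.

- **Shutting and pushing down:** I gripped the T-handle, swung the arm down along its arc, then pushed in 1 mm steps. The bracket floor was felt at about 20 mm of travel, where the force rose from 12.9 to 22.8 N. I backed off about 1 mm before turning.
- **Turning:** I turned the handle clockwise about 87° to its stop; the moment rose from 0.06 to 0.26 N m.
- **Catching:** I let it rise, and the hook caught about 6 mm above the floor, as the bracket's geometry predicts. The upward push changed to a 3.5 N resistance when I pulled up slightly, so it was holding. I then released and backed away.

**Last checks:** After release, the side picture shows the arm shut, with the T-bar across it. The spool is at the same pixel position as before, and the gift box looks unmoved. In the last pictures the robot blocked the top view, and the roll was mostly out of the side crop. So I did not re-measure the roll, though the gripper stayed well above it. My first corner-based fit of the sealer was off because its corners are rounded. I replaced it with an edge and feature fit, which was about 1–2 mm off sideways and was corrected by feel at the grasp.

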